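Daily check of the pressure pot's hand vent

ROBOT

A 7-joint arm with a two-finger parallel gripper is mounted at the origin on a cart in front of the work surface, level with it; the furniture and walls round the work are solid. World frame = base frame: x ahead of the robot, y to its left, z up, the work surface at z = 0. Lengths are in m, angles in rad, forces in N, time in s.
With the tool pointing down it reaches from about 0.425 to 0.95 m from the base axis. Payload 4.7 kg.
Tool frame: the origin (TCP) lies on the centre line of the jaws, within the pads' length; the fingertips stand 14 mm ahead of it and the grasp point (between the pads) lies 5 mm behind it; z points along the fingers, y is the line along which they close (so a half turn about z gives the same grasp; the last joint's range is limited). The gripper opens to 87 mm and grips with 3 to 60 N. Pads are 19 mm wide; open, the fingers measure 117 mm over their backs; the gripper's body (75 mm by 190 mm) begins 51 mm behind the grasp point.
Start: joints at [1.086, 0.469, -0.049, 1.532, 0.024, 1.141, -0.082], TCP at [0.297, -0.606, 0.237] pointing down, gripper open.
Joint ranges: [-2.59, 2.59], [-0.33, 1.99], [-1.39, 1.29], [0.1, 2.45], [-1.04, 4.18], [0.21, 1.99], [-2.66, 2.66]. Speed limits (rad/s): [2.57, 2.57, 3.14, 3.14, 3.14, 3.14, 3.14].

INTERFACE

Orientations are given as a 3x3 rotation matrix whose columns are the frame's x, y, z axes.
In Python, from cell import manip, optics, ticket gives the robot as it stands.
- The arm moves only by the tool send_rows, never from a script. Its arguments are lists of equal length, an entry for each row: "fingers": the closure, from 0 (fully open) to 1 (shut); "offset": the shift along the world's x, y, z in m, a list of three; "turn": the turn about the world's z in rad. In form: {"fingers": [fingers, ...], "offset": [[tx, ty, tz], ...], "turn": [turn, ...]}. A call has 1 to 20 rows; each row is the pose to reach, as a shift and turn from the pose commanded when the call began; what a row does not reach only later rows make up. A row lasts 1/8 s, in which the tool goes at most 62.5 mm and 10.7 degrees, less where a joint would pass 70% of its speed; a pose out of reach is approached as far as the arm can. A call with a gripper value outside its range is refused whole. The fingers move at their own pace and stop on an object; the grip force is fixed at half the most. Time passes only in rows, so rows that repeat a pose let the fingers close. It gives the time, the measured TCP pose, the force, the opening and the grip force at its end, in the units of the state.
- manip.get_obs(): the state, without advancing time (a new reading comes with each control period).
- optics.snapshot(name): name is "side" or "top" or "wrist"; returns a dict with "image" (480x640x3 uint8, blue, green, red), "depth" (480x640 float32, m along the optical axis (not along the pixel's ray), 0 where there is no reading), "fx", "fy", "cx", "cy" (pixels), "camera_from_world" (4x4, takes a point from world to camera coordinates). Camera axes: x right, y up, looking along -z (the intrinsics and any distortion apply to the point x, -y, -z); pixel columns grow to the right and rows downward; lengths in m; the calibration is good to about 2 mm. The wrist camera is an equidistant fisheye: a pixel r from the principal point sees the ray r / f radians off the axis. A picture is of the moment at which its call begins.
- ticket.finish_job(): hands the job in; it is judged then, once.
The state is a dict: "time_s": time; "q": joint angles; "joint_vel": joint speeds; "joint_torque": joint torques, N m; "position": TCP position; "ee_rot": TCP orientation; "force": force on the tool from outside, world axes, zero at the start; "ft_torque": the same for the moment, N m; "grip_width": opening from 0.0 (shut) to 1.0 (fully open); "grip_force": force on a finger pad.
Only numpy, scipy, OpenCV 4.12 (cv2) and the standard library are available. Lean on these libraries where they do the work, as an engineer would, in place of code of your own. Each camera call takes 0.05 s, during which the arm holds its last target. There are 200 camera calls.

TASK

Check the hand vent of the acrylic-curing pressure pot: pull the round air-inlet knob on its lid up until it clicks out to its stop and the gauge rises, then push it fully home again so that the pot is shut off under pressure. Then pull the spring-loaded T-handle of the vent up until the groove on its stem is level with the rim of its guide, not on to its stop, and keep it there so that the pot stays vented: finish while still holding the handle at the mark. Leave the cast, the dish and the putty block beside the pot where they are.

Things in the scene. Friction and masses are not known exactly. Their poses are not given: they have to be found in the camera images.
- pot: grey and aluminium pressure pot, fixed on the bench, 184 mm across, lid top at 132 mm. Origin on its axis at the bench top; x to its rear, y to its left seen from the front (gauge side), z up. The valve block on the lid (36 mm in x, 146 mm in y, top at 154 mm) carries the air-inlet knob at y = +50 mm, the gauge in the middle (48 mm round, top at 206 mm), the vent at y = -50 mm.
- inlet_grip (a point): centre of the air-inlet knob: a ribbed black upright cylinder, 30 mm across and 22 mm tall, on a thin stem; at home it stands 35 mm above the valve block (its underside 24 mm above; the brass and steel collar round its stem, 26 mm across, reaches 14 mm above the block). It moves straight up and down with the joint
- inlet (a joint): travel of the air-inlet knob in m: 0 fully home (air shut), 0.014 fully pulled up, its upper stop (air on). A sprung-ball detent snaps it to either end; about 7 to 8 N moves it across, then it stays by itself
- gauge (a joint): needle of the pot's pressure gauge in rad: 0 no pressure, 1.57 full pressure (needle turns clockwise). It rises as the inlet is pulled up, stays when the inlet is pushed home, and falls to 0 as the vent is pulled to its mark
- vent_grip (a point): centre of the vent's T-handle: a level steel round bar, 12 mm thick and 48 mm long along the pot's y axis, with a hub 15 mm across below its middle; at rest it is 34 mm above the valve block; it moves straight up with the joint. The steel guide under it is 20 mm across and its rim stands 16 mm above the block
- vent: the T-handle with its stem, 9 mm thick; origin on the stem's axis, at rest level with the top of the valve block, 34 mm under vent_grip; y axis along the bar, z up
- vent_travel (a joint): travel of the vent's T-handle in m: 0 at rest (spring pulls it down with about 6 N), 0.012 at the mark (dark groove on the stem level with the guide's rim, about 10 N), 0.020 upper stop. It springs back when let go
- cast: loose plaster dental cast beside the pot, 60 x 77 x 26 mm, origin under its middle; leave alone
- dish: loose small round dish, 42 mm across, 16 mm high, in front of the pot, origin under its middle; leave alone
- putty: loose block of silicone putty, 30 x 42 x 22 mm, in front of the pot, origin under its middle; leave alone

How it is judged:
By the outcome, as a careful person would: the job done as asked, in the order asked, and still so for the second after the job is handed in, while the arm keeps its last pose, push and grip.
It also fails if it takes over 48 s, if anything falls off the work surface, if the arm or the gripper's body presses on something with over 40 N, if the wrist force passes 120 N, or if a joint passes its speed limit or range.

## Working session

There is one attempt and no reset: what is moved stays moved. The work goes in short steps, Python scripts to look and compute and a tool call to move; the robot and the scene stay as the last step left them, time stands still between calls to the robot, and variables do not carry over. Pictures are saved under pics/ and viewed, at most 10 in all, crops included, and the job is handed in when it is done.

Besides the shell and the picture viewer there is one more tool, called after "Emit:" as name([rows], argument=value, ...), one row to a line, values as JSON. send_rows: Moves the arm, as the interface text tells. Its arguments: {"type":"object","properties":{"fingers":{"type":"array"},"offset":{"type":"array"},"turn":{"type":"array"}},"required":["fingers","offset","turn"]}

```bash
mkdir -p pics; ls; cat > h.py <<'E'
import numpy as np,cv2
from cell import manip,optics,ticket
def snap(n,f=None):
    s=optics.snapshot(n)
    if f: cv2.imwrite('pics/'+f,s['image'])
    return s
def world(s,u,v,d=None):
    # pinhole, with depth
    if d is None:d=s['depth'][v,u]
    p=np.stack([(u-s['cx'])/s['fx']*d,-(v-s['cy'])/s['fy']*d,-d*np.ones_like(d),np.ones_like(d)])
    return (np.linalg.inv(s['camera_from_world'])@p)[:3]
def cloud(s):
    v,u=np.mgrid[:480,:640]; 
    return world(s,u.ravel(),v.ravel(),s['depth'].ravel()).T.reshape(480,640,3)
E
python3 - <<'E'
from h import *
o=manip.get_obs();print(o)
for n in('top','side'):
    s=snap(n,n+'1.png');print(n,s['camera_from_world'],s['fx'],s['cx'],s['cy'])
    c=cloud(s);np.save(n+'.npy',c)
    z=c[...,2];m=(s['depth']>0)&(z>.12)&(z<.215)&(c[...,0]>.3)
    for lo,hi in((.128,.136),(.15,.158),(.195,.21),(.185,.193)):
        k=(s['depth']>0)&(z>lo)&(z<hi); 
        if k.any(): print(lo,k.sum(),np.percentile(c[k],[2,50,98],axis=0).round(3).tolist())
E
```

```text
pics
{'time_s': 0.0, 'q': array([ 1.08610772,  0.46945588, -0.04857704,  1.53369364,  0.02409613,
        1.14099362, -0.08226357]), 'joint_vel': array([-0.00297224, -0.00077482,  0.00064205, -0.00228922, -0.00053528,
        0.00166454,  0.00059746]), 'joint_torque': array([-9.81257836e-04, -5.07978952e+01, -8.10544007e-02, -2.36154485e+01,
       -6.12408249e-02,  3.78552312e-02,  1.95495040e-04]), 'position': array([ 0.29686415, -0.60557697,  0.23548974]), 'ee_rot': array([[ 8.97891939e-01,  4.40214941e-01, -9.33153013e-04],
       [ 4.40215923e-01, -8.97890277e-01,  1.72935940e-03],
       [-7.65791715e-05, -1.96356668e-03, -9.99998069e-01]]), 'force': array([-0.23745605, -0.29050313, -0.14640926]), 'ft_torque': array([-0.01432416,  0.00787974,  0.0146707 ]), 'grip_force': 0.0, 'grip_width': 1.0008335646651296}
top [[ 0.02738624 -0.99956456  0.01098577  0.17185233]
 [ 0.9976194   0.02802545  0.06300879 -0.53218672]
 [-0.06328923  0.00923404  0.99795251 -0.96684505]
 [ 0.          0.          0.          1.        ]] 505.90984696056165 316.70138307335355 239.37154140388657
0.128 5
[... 200 characters left out ...]
199], [0.924, 0.216, 0.207]]
0.185 222 [[0.511, 0.091, 0.185], [0.54, 0.138, 0.19], [0.563, 0.209, 0.193]]
side [[-0.9748221  -0.22201735 -0.0207408   0.55239673]
 [ 0.07259083 -0.40391844  0.91191034 -0.07968852]
 [-0.21083751  0.88744475  0.40986505 -0.93715613]
 [ 0.          0.          0.          1.        ]] 465.98435230261697 311.66637279415846 238.07599905584559
0.128 2774 [[-0.382, -2.987, 0.128], [0.514, 0.165, 0.131], [1.123, 0.254, 0.136]]
0.15 1488 [[-0.57, -2.998, 0.15], [0.535, 0.105, 0.154], [1.124, 0.396, 0.158]]
0.195 2846 [[-0.569, -2.999, 0.195], [0.898, 0.046, 0.203], [1.123, 0.217, 0.21]]
0.185 999 [[-0.603, -3.001, 0.185], [0.519, 0.065, 0.189], [1.124, 0.221, 0.193]]
```

```bash
python3 - <<'E'
import cv2,numpy as np
a=cv2.imread('pics/top1.png')[130:370,120:440];b=cv2.imread('pics/side1.png')[60:420,100:560]
a=cv2.resize(a,None,fx=1.25,fy=1.25);b=cv2.resize(b,None,fx=.83,fy=.83)
print(a.shape,b.shape)
H=max(a.shape[0],b.shape[0]);P=lambda i:cv2.copyMakeBorder(i,0,H-i.shape[0],0,0,0)
cv2.imwrite('pics/both.png',np.hstack([P(a),P(b)]))
E
```

```text
(300, 400, 3) (299, 382, 3)
```

View pics/top1.png

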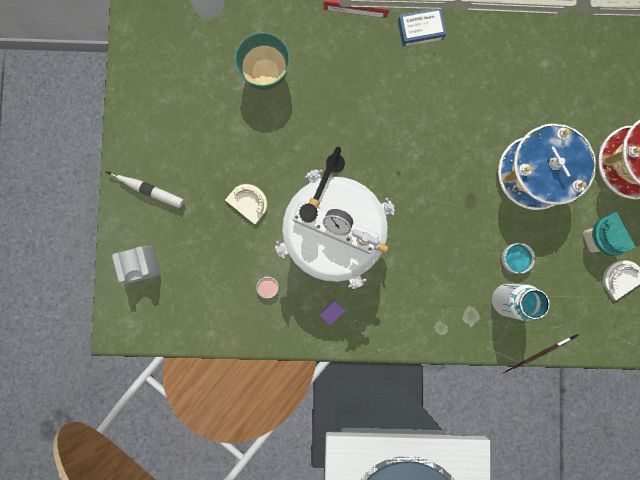

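View pics/side1.png

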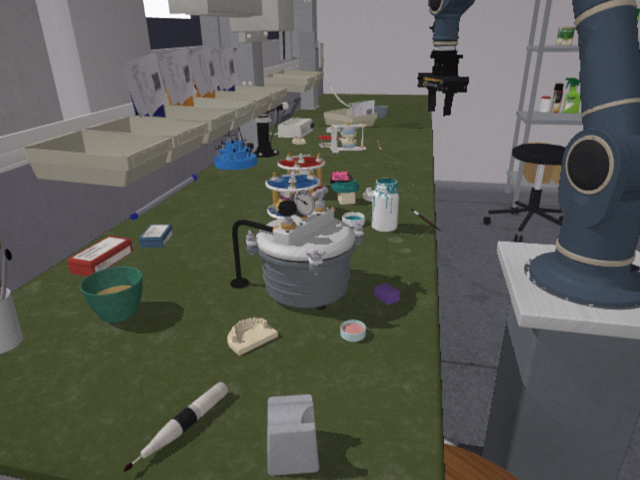

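The top view shows the pot at about (335,229), with the black knob at (308,212), the gauge at (338,222) and the T-handle at about (370,241). The dish is at (267,288) and the putty at (332,313). A black hose runs from behind to the inlet end. The side view agrees: knob at (288,210), gauge at (303,203).

```bash
python3 - <<'E'
import numpy as np,cv2
c=np.load('top.npy');z=c[...,2];im=cv2.imread('pics/top1.png')
R=np.zeros(z.shape,bool);R[195:260,285:395]=1
def ctr(m,l):
    (x,y),r=cv2.minEnclosingCircle(np.argwhere(m)[:,::-1].astype(np.float32));print(l,m.sum(),(x,y),r,np.median(c[m],0).round(4),'mid',((c[m].max(0)+c[m].min(0))/2).round(4),np.ptp(c[m],0).round(3))
dark=im.max(2)<70
K=R&dark&(z>.19)&(z<.215);K[:,322:]=0
ctr(K,'knob')
# lid circle
L=(z>.124)&(z<.136)&(c[...,0]>.4)&(c[...,0]<.65)&(c[...,1]>.03)&(c[...,1]<.27)
G=R&(z>.197)&~dark;G[:,:322]=0;G[:,356:]=0;ctr(G,'gauge')
V=R&(z>.178);V[:,:356]=0;ctr(V,'vent')
p=c[V][:,:2];w,v=np.linalg.eigh(np.cov(p.T));print('bar axis',v[:,1],np.ptp(p@v[:,1]),np.ptp(p@v[:,0]), z[V].min(),z[V].max())
B=R&(z>.151)&(z<.157);r=cv2.minAreaRect(c[B][:,:2].astype(np.float32)*1000);print('block',r)
H=np.zeros_like(R);H[145:215,312:345]=1
H&=dark&(z>.05)
for r0 in range(145,215,6):
    k=H.copy();k[:r0]=0;k[r0+6:]=0
    if k.any():print('hose',r0,np.median(c[k],0).round(3),z[k].max().round(3))
a=cv2.resize(im[140:260,280:400],(560,560),interpolation=cv2.INTER_CUBIC);cv2.imwrite('pics/crop.png',a)
E
```

```text
knob 170 (308.1363525390625, 212.40908813476562) 9.01547622680664 [0.5597 0.2015 0.1993] mid [0.558  0.2025 0.1982] [0.027 0.027 0.013]
gauge 177 (339.5, 223.0) 18.82162857055664 [0.5532 0.1521 0.2003] mid [0.5143 0.1666 0.5968] [0.099 0.058 0.799]
vent 200 (375.0, 227.0) 29.83296775817871 [0.5203 0.1099 0.1935] mid [0.499  0.1419 0.5896] [0.068 0.107 0.814]
bar axis [-0.40557524  0.91406166] 0.11912001097564595 0.03431043750467688 0.18278857931842296 0.9965099485926577
block ((542.135009765625, 147.45703125), (162.22735595703125, 46.52420425415039), 68.08293914794922)
hose 145 [0.677 0.155 0.134] 0.141
hose 151 [0.668 0.159 0.141] 0.997
hose 157 [0.657 0.164 0.145] 0.997
hose 163 [0.646 0.169 0.146] 0.997
hose 169 [0.635 0.173 0.145] 0.149
hose 175 [0.625 0.177 0.145] 0.148
hose 181 [0.614 0.181 0.145] 0.148
hose 187 [0.604 0.185 0.146] 0.149
hose 193 [0.594 0.189 0.146] 0.148
hose 199 [0.588 0.189 0.145] 0.145
hose 205 [0.565 0.195 0.199] 0.202
hose 211 [0.559 0.193 0.199] 0.202
```

View pics/crop.png

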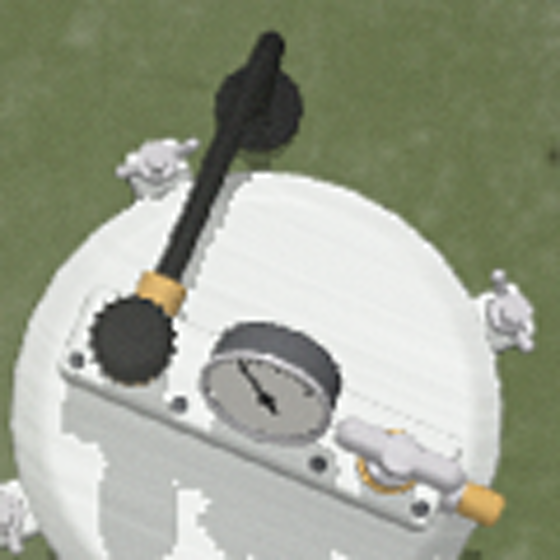

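The crop shows the knob at (135,340), the gauge at (265,395) with its needle pointing upper left, and the T-bar running from (345,430) to (465,490). The hose arm lies at z ≈ 0.147, below where the fingertips will pass.

```bash
cat >> h.py <<'E'
def ray(s,u,v,zp):
    T=np.linalg.inv(s['camera_from_world']);d=T[:3,:3]@[(u-s['cx'])/s['fx'],-(v-s['cy'])/s['fy'],-1];o=T[:3,3]
    return o+d*(zp-o[2])/d[2]
E
python3 - <<'E'
from h import *
s=snap('top')
k=ray(s,308.1,212.4,.200);v=ray(s,366.4,237.9,.194);e1=ray(s,280+345*120/560,140+430*120/560,.19);e2=ray(s,280+465*120/560,140+490*120/560,.19)
print(k,v,np.linalg.norm((k-v)[:2]),np.linalg.norm(e1-e2)); d=k-v;print('pot y ang',np.degrees(np.arctan2(d[1],d[0])),np.degrees(np.arctan2(*(e1-e2)[[1,0]])))
o=manip.get_obs();R=o['ee_rot'];print('tool y ang',np.degrees(np.arctan2(R[1,1],R[0,1])),o['position'])
E
```

```text
[0.55791022 0.20303012 0.2       ] [0.52048405 0.10918795 0.194     ] 0.10103005670494296 0.04591391478522332
pot y ang 68.25688090350131 64.94354245677532
tool y ang -63.884285655809265 [ 0.29693537 -0.60571618  0.23575841]
```

Emit:
send_rows([
  [0,0,0.05],
  [0.01,0.03,0.08],
  [0.03,0.08,0.08],
  [0.045,0.13,0.08],
  [0.06,0.18,0.08],
  [0.076,0.23,0.08],
  [0.092,0.28,0.08],
  [0.108,0.33,0.08],
  [0.124,0.38,0.08],
  [0.14,0.43,0.08],
  [0.156,0.48,0.08],
  [0.172,0.53,0.08],
  [0.188,0.58,0.08],
  [0.204,0.63,0.08],
  [0.22,0.68,0.08],
  [0.236,0.73,0.08],
  [0.252,0.78,0.08],
  [0.261,0.809,0.075],
  [0.261,0.809,0.07],
  [0.261,0.809,0.07],
], fingers=[0,0,0,0,0,0,0,0,0,0,0,0,0,0,0,0,0,0,0,0], turn=[0,0.04,0.08,0.13,0.18,0.23,0.28,0.33,0.38,0.43,0.48,0.53,0.58,0.63,0.68,0.73,0.73,0.73,0.73,0.73])

```text
time_s: 2.65
position: [0.5579, 0.2016, 0.3057]
ee_rot: [[0.377, 0.926, -0.002], [0.926, -0.377, -0.002], [-0.002, -0.001, -1.0]]
force: [-0.2, -1.1, -0.6]
grip_width: 1.002
grip_force: 0.0
```

```bash
cat >> h.py <<'E'
def fish(s,u,v):
    # unit rays of the wrist camera in world frame
    x=(u-s['cx']);y=(v-s['cy']);f=s['fx'];r=np.hypot(x,y);t=r/f;k=np.sin(t)/np.maximum(r,1e-9)
    d=np.stack([x*k,-y*k,-np.cos(t)]);T=np.linalg.inv(s['camera_from_world']);return T[:3,3],T[:3,:3]@d
def wpt(s,u,v,zp):
    o,d=fish(s,u,v);return o+d*(zp-o[2])/d[2]
E
python3 - <<'E'
from h import *
o=manip.get_obs();R=o['ee_rot'];print(o['time_s'],o['position'],'ang',np.degrees(np.arctan2(R[1,1],R[0,1])),R[:,2],o['q'].round(2),o['force'])
s=snap('wrist','w1.png');print(s['fx'],s['cx'],s['cy'])
E
```

```text
2.65 [0.55788428 0.20157552 0.30566501] ang -22.117290039141178 [-0.0015654  -0.00159982 -0.9999975 ] [ 0.08  0.35 -0.65  1.62  0.22  1.25 -1.  ] [-0.24932033 -1.0962971  -0.58989056]
371.64829954431775 314.3927935046358 238.81374183331067
```

View pics/w1.png

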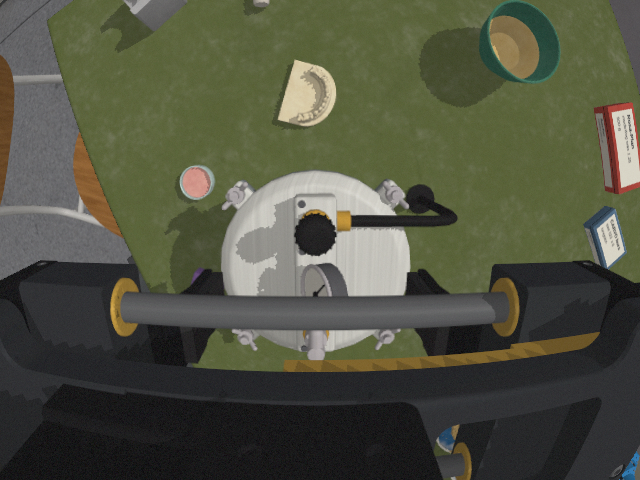

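The wrist view shows the knob at (316,236), its block aligned with the image's vertical axis and the fingers at either side.

```bash
python3 - <<'E'
from h import *
s=snap('wrist');im=s['image']
m=((im.max(2)<60)*255).astype(np.uint8);m[:205]=0;m[262:]=0;m[:,:290]=0;m[:,342:]=0
n,l,st,ce=cv2.connectedComponentsWithStats(m);i=1+st[1:,4].argmax();print(st[i],ce[i])
(x,y),r=cv2.minEnclosingCircle(np.argwhere(l==i)[:,::-1].astype(np.float32));print(x,y,r,s['depth'][int(y),int(x)])
print(wpt(s,x,y,.200),wpt(s,*ce[i],.2),np.linalg.inv(s['camera_from_world'])[:3,3])
E
```

```text
[ 294  213   42   43 1300] [314.00923077 233.80076923]
314.0 233.9499969482422 21.42677879333496 0.26065427
[0.55972784 0.20654229 0.2       ] [0.55977456 0.2066398  0.2       ] [0.58309626 0.26297786 0.4541453 ]
```

Emit:
send_rows([
  [0.001,0.003,-0.03],
  [0.001,0.003,-0.06],
  [0.001,0.003,-0.085],
  [0.001,0.003,-0.105],
  [0.001,0.003,-0.115],
  [0.001,0.003,-0.12],
  [0.001,0.003,-0.12],
], fingers=[0.3,0.3,0.3,0.3,0.3,0.3,0.3], turn=[0,0,0,0,0,0,0])

```text
time_s: 3.62
position: [0.5595, 0.2057, 0.187]
ee_rot: [[0.376, 0.927, 0.001], [0.927, -0.376, 0.0], [0.0, 0.001, -1.0]]
force: [-0.0, 0.2, -0.4]
grip_width: 0.703
grip_force: 0.0
```

Emit:
send_rows([
  [0,0,0],
  [0,0,0],
  [0,0,0],
  [0,0,0],
  [0,0,0],
  [0,0,0],
  [0,0,0],
  [0,0,0],
], fingers=[1,1,1,1,1,1,1,1], turn=[0,0,0,0,0,0,0,0])

```text
time_s: 4.62
position: [0.5597, 0.2058, 0.1867]
ee_rot: [[0.376, 0.927, 0.001], [0.927, -0.376, 0.0], [0.001, 0.001, -1.0]]
force: [3.2, -0.8, -0.1]
grip_width: 0.313
grip_force: 30.0
```

Emit:
send_rows([
  [0,0,0.002],
  [0,0,0.004],
  [0,0,0.006],
  [0,0,0.008],
  [0,0,0.01],
  [0,0,0.012],
  [0,0,0.014],
  [0,0,0.015],
  [0,0,0.015],
  [0,0,0.015],
], fingers=[1,1,1,1,1,1,1,1,1,1], turn=[0,0,0,0,0,0,0,0,0,0])

```text
time_s: 5.88
position: [0.5596, 0.2057, 0.2005]
ee_rot: [[0.376, 0.927, 0.001], [0.927, -0.376, 0.001], [0.001, 0.0, -1.0]]
force: [7.1, 1.4, -6.5]
grip_width: 0.314
grip_force: 30.0
```

```bash
python3 - <<'E'
from h import *
s=snap('side','s2.png');t=snap('top');w=snap('wrist')
a=cv2.resize(s['image'][180:280,230:380],(600,400),interpolation=cv2.INTER_CUBIC);cv2.imwrite('pics/s2c.png',a)
E
```

```text
(no output)
```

View pics/s2c.png

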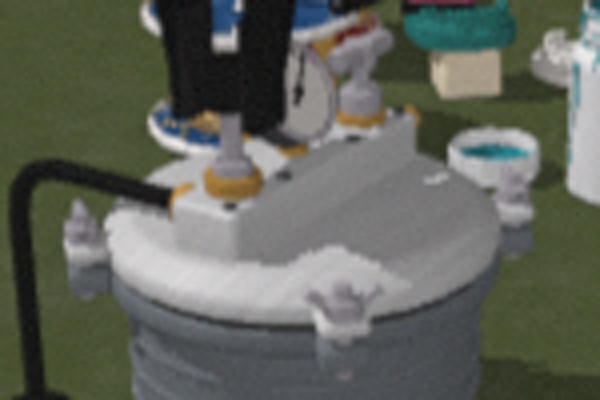

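The side crop shows the knob lifted between the fingers, the stem exposed at (230,140), and the gauge needle upright at (300,90).

Emit:
send_rows([
  [0,0,0.001],
  [0,0,0.002],
  [0,0,0.002],
  [0,0,0.002],
], fingers=[1,1,1,1], turn=[0,0,0,0])

```text
time_s: 6.52
position: [0.5595, 0.2055, 0.2009]
ee_rot: [[0.376, 0.927, -0.0], [0.927, -0.376, 0.001], [0.001, -0.001, -1.0]]
force: [9.4, 2.0, -15.9]
grip_width: 0.309
grip_force: 30.0
```

```bash
python3 - <<'E'
from h import *
t=snap('top');cv2.imwrite('pics/t3.png',cv2.resize(t['image'][190:270,290:400],(770,560),interpolation=cv2.INTER_CUBIC))
E
```

```text
(no output)
```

View pics/t3.png

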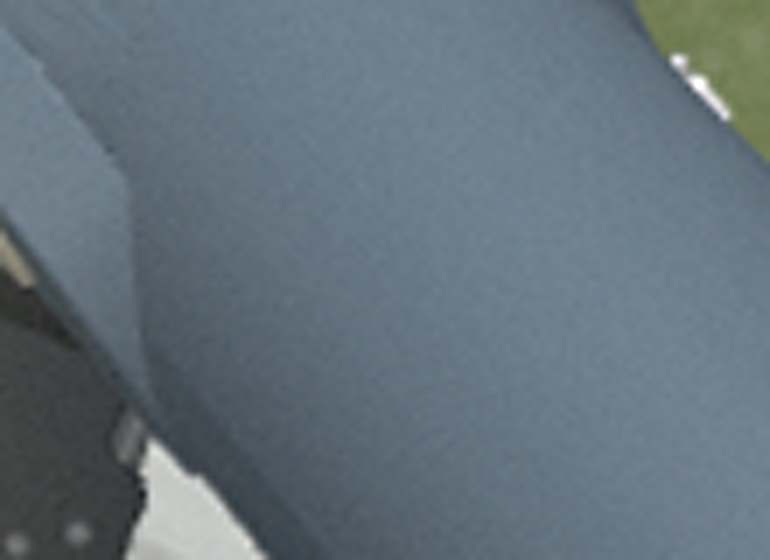

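The arm hides the top view at this pose. The force rose to 15.9 N with almost no motion, so the knob is at its upper stop. Next I push it home.

Emit:
send_rows([
  [0.001,0,-0.002],
  [0.001,0,-0.004],
  [0.001,0,-0.006],
  [0.001,0,-0.008],
  [0.001,0,-0.01],
  [0.001,0,-0.012],
  [0.001,0,-0.014],
  [0.001,0,-0.016],
  [0.001,0,-0.018],
  [0.001,0,-0.019],
  [0.001,0,-0.019],
  [0.001,0,-0.019],
], fingers=[1,1,1,1,1,1,1,1,1,1,1,1], turn=[0,0,0,0,0,0,0,0,0,0,0,0])

```text
time_s: 8.07
position: [0.5599, 0.2059, 0.1866]
ee_rot: [[0.376, 0.927, 0.0], [0.927, -0.376, -0.001], [-0.001, 0.001, -1.0]]
force: [-2.7, -4.3, 10.7]
grip_width: 0.315
grip_force: 30.0
```

Emit:
send_rows([
  [0,0,0],
  [0,0,0],
  [0,0,0],
  [0,0,0],
  [0,0,0.02],
  [0,0,0.05],
  [0,0,0.09],
  [0,0,0.12],
  [0,0,0.12],
], fingers=[0.3,0.3,0.3,0.3,0.3,0.3,0.3,0.3,0.3], turn=[0,0,0,0,0,0,0,0,0])

```text
time_s: 9.2
position: [0.5614, 0.2071, 0.3087]
ee_rot: [[0.375, 0.927, 0.007], [0.927, -0.375, 0.003], [0.005, 0.005, -1.0]]
force: [1.2, 0.5, -0.7]
grip_width: 0.698
grip_force: 0.0
```

Emit:
send_rows([
  [-0.019,-0.047,0],
  [-0.038,-0.095,0],
  [-0.038,-0.095,0],
  [-0.038,-0.095,0],
  [-0.038,-0.095,0],
], fingers=[0.3,0.3,0.3,0.3,0.3], turn=[0,0,0,0,0])

```text
time_s: 9.82
position: [0.5221, 0.1124, 0.3044]
ee_rot: [[0.373, 0.928, -0.0], [0.928, -0.373, 0.001], [0.001, -0.001, -1.0]]
force: [0.2, 0.6, 0.5]
grip_width: 0.704
grip_force: 0.0
```

```bash
python3 - <<'E'
from h import *
print(manip.get_obs()['position'])
s=snap('side');w=snap('wrist','w4.png')
a=cv2.resize(s['image'][180:260,260:360],(500,400),interpolation=cv2.INTER_CUBIC)
b=cv2.resize(w['image'][120:320,250:400],(300,400),interpolation=cv2.INTER_CUBIC)
cv2.imwrite('pics/c4.png',np.hstack([a,b]))
c=cloud(s);m=(s['image'].max(2)<60);v,u=np.where(m[190:230,270:310]);p=c[190:230,270:310][v,u];p=p[(p[:,0]>.5)&(p[:,0]<.6)&(p[:,1]>.15)&(p[:,1]<.24)];print('knob z',len(p),np.percentile(p[:,2],[1,50,99]))
E
```

```text
[0.52214625 0.11235221 0.30444297]
knob z 260 [0.14498887 0.19205488 0.20099672]
```

View pics/c4.png

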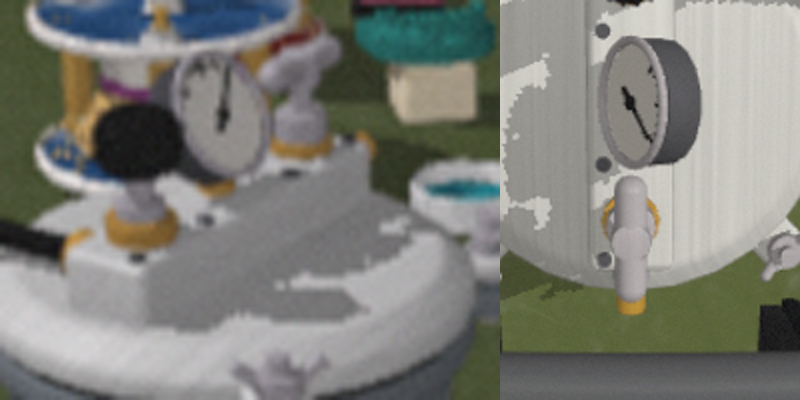

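The knob is back home (top at z ≈ 0.201) and the gauge needle has risen. In the wrist half of the crop the T-bar's middle is at about (631,240), which is wrist pixel (315.5,240).

```bash
python3 - <<'E'
from h import *
s=snap('wrist');print(wpt(s,315.5,238,.19),wpt(s,314.5,209,.19),wpt(s,315.8,268,.188),s['depth'][238,315])
o=manip.get_obs();print(o['position'])
E
```

```text
[0.52293985 0.11274348 0.19      ] [0.5302458  0.13285974 0.19      ] [0.51432444 0.09066146 0.188     ] 0.26629037
[0.52221512 0.11205325 0.30442896]
```

Emit:
send_rows([
  [0,0,-0.03],
  [0,0,-0.06],
  [0,0,-0.085],
  [0,0,-0.105],
  [0,0,-0.112],
  [0,0,-0.117],
  [0,0,-0.117],
], fingers=[0.4,0.4,0.4,0.4,0.4,0.4,0.4], turn=[0,0,0,0,0,0,0])

```text
time_s: 10.85
position: [0.5224, 0.1111, 0.1879]
ee_rot: [[0.375, 0.927, 0.001], [0.927, -0.375, 0.0], [0.0, 0.0, -1.0]]
force: [-0.1, -0.1, 0.5]
grip_width: 0.6
grip_force: 0.0
```

Emit:
send_rows([
  [0,0,0],
  [0,0,0],
  [0,0,0],
  [0,0,0],
  [0,0,0],
  [0,0,0],
  [0,0,0],
  [0,0,0],
], fingers=[1,1,1,1,1,1,1,1], turn=[0,0,0,0,0,0,0,0])

```text
time_s: 11.85
position: [0.522, 0.1109, 0.1876]
ee_rot: [[0.376, 0.927, -0.0], [0.927, -0.376, -0.0], [-0.0, -0.0, -1.0]]
force: [-1.2, 0.5, 2.3]
grip_width: 0.157
grip_force: 30.0
```

Emit:
send_rows([
  [0,0,0.001],
  [0,0,0.002],
  [0,0,0.003],
  [0,0,0.004],
  [0,0,0.005],
  [0,0,0.006],
  [0,0,0.007],
  [0,0,0.007],
  [0,0,0.007],
], fingers=[1,1,1,1,1,1,1,1,1], turn=[0,0,0,0,0,0,0,0,0])

```text
time_s: 12.98
position: [0.522, 0.1109, 0.1946]
ee_rot: [[0.375, 0.927, -0.0], [0.927, -0.375, -0.0], [-0.0, -0.0, -1.0]]
force: [1.9, 2.0, -7.8]
grip_width: 0.162
grip_force: 30.0
```

Emit:
send_rows([
  [0,0,0.001],
  [0,0,0.002],
  [0,0,0.003],
  [0,0,0.004],
  [0,0,0.005],
  [0,0,0.005],
  [0,0,0.005],
], fingers=[1,1,1,1,1,1,1], turn=[0,0,0,0,0,0,0])

```text
time_s: 13.85
position: [0.5219, 0.1109, 0.1982]
ee_rot: [[0.375, 0.927, -0.001], [0.927, -0.375, 0.001], [0.0, -0.001, -1.0]]
force: [5.6, 2.8, -20.3]
grip_width: 0.16
grip_force: 30.0
```

```bash
python3 - <<'E'
from h import *
o=manip.get_obs();print(o['position'],o['force'])
s=snap('side');w=snap('wrist')
a=cv2.resize(s['image'][180:250,290:360],(560,560),interpolation=cv2.INTER_CUBIC)
cv2.imwrite('pics/c5.png',a)
c=cloud(s)[180:250,290:360];z=c[...,2]
for u in range(315,332):
    q=c[:,u-290];k=(np.abs(q[:,0]-.52)<.04)&(np.abs(q[:,1]-.11)<.04)
    print(u,[(180+i,int(1000*q[i,2])) for i in np.where(k)[0]][:40:2])
E
```

```text
[0.52192944 0.11093786 0.19817084] [  5.60607141   2.78011764 -20.31718256]
315 [(np.int64(180), 212), (np.int64(182), 209), (np.int64(184), 204), (np.int64(186), 201), (np.int64(188), 202), (np.int64(190), 200), (np.int64(192), 195), (np.int64(194), 185), (np.int64(203), 169), (np.int64(205), 164), (np.int64(207), 161), (np.int64(209), 158), (np.int64(211), 154), (np.int64(213), 152), (np.int64(215), 154), (np.int64(217), 154)]
316 [(np.int64(180), 211), (np.int64(182), 208), (np.int64(184), 204), (np.int64(186), 204), (np.int64(188), 202), (np.int64(190), 199), (np.int64(192), 196), (np.int64(194), 185), (np.int64(202), 170), (np.int64(204), 168), (np.int64(206), 163), (np.int64(208), 160), (np.int64(210), 158), (np.int64(212), 154), (np.int64(214), 153), (np.int64(216), 154)]
317 [(np.int64(180), 210), (np.int64(182), 207), (np.int64(184), 203), (np.int64(186), 204), (np.int64(188), 201), (np.int64(191), 197), (np.int64(193), 186), (np.int64(201), 169), (np.int64(203), 169), (np.int64(205), 167), (np.int64(207), 163), (np.int64(209), 158), (np.int64(211), 155), (np.int64(213), 153
[... 5268 characters left out ...]
), 130), (np.int64(225), 131), (np.int64(227), 130), (np.int64(229), 130)]
330 [(np.int64(180), 213), (np.int64(182), 209), (np.int64(189), 195), (np.int64(191), 189), (np.int64(193), 187), (np.int64(208), 154), (np.int64(210), 152), (np.int64(212), 150), (np.int64(214), 146), (np.int64(216), 142), (np.int64(218), 137), (np.int64(220), 134), (np.int64(222), 131), (np.int64(224), 130), (np.int64(226), 130), (np.int64(228), 131)]
331 [(np.int64(207), 147), (np.int64(209), 153), (np.int64(211), 151), (np.int64(213), 147), (np.int64(215), 144), (np.int64(217), 139), (np.int64(219), 134), (np.int64(221), 130), (np.int64(223), 130), (np.int64(225), 131), (np.int64(227), 131), (np.int64(229), 131)]
```

View pics/c5.png

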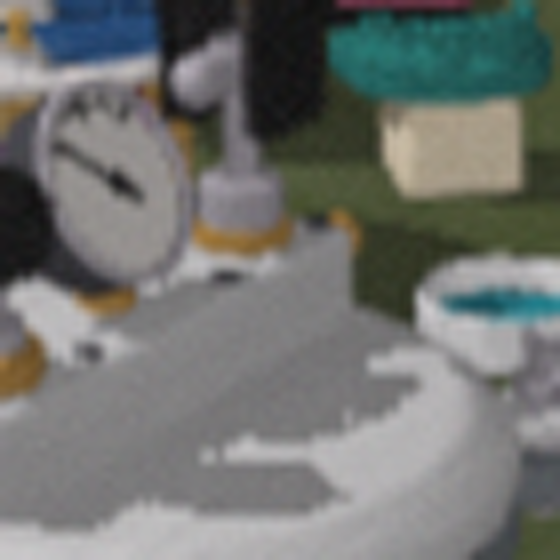

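The crop shows the T-bar lifted, its end at (205,75), with the stem entering the guide at (245,170). The gauge needle has swung back to the upper left, so the pot is close to vented. The 20 N reading is higher than expected, so I'll let it settle and measure the bar's rise.

Emit:
send_rows([
  [0,0,0],
  [0,0,0],
  [0,0,0],
  [0,0,0],
], fingers=[1,1,1,1], turn=[0,0,0,0])

```text
time_s: 14.45
position: [0.5219, 0.1109, 0.1982]
ee_rot: [[0.375, 0.927, -0.001], [0.927, -0.375, 0.001], [0.0, -0.001, -1.0]]
force: [4.9, 3.5, -21.2]
grip_width: 0.158
grip_force: 30.0
```

```bash
python3 - <<'E'
from h import *
o=manip.get_obs();print(o['position'],o['force'],o['ft_torque'])
s=snap('side','s6.png');im=s['image'];old=cv2.imread('pics/side1.png')
U=lambda i:cv2.resize(i,None,fx=8,fy=8,interpolation=cv2.INTER_CUBIC)
# bar's near end in the old picture -> matched in the new
for (u0,u1,v0,v1) in((313,319,190,201),(312,319,191,200),(313,318,192,201)):
    t=U(old[v0:v1,u0:u1]);r=cv2.matchTemplate(U(im[178:206,305:326]),t,cv2.TM_CCOEFF_NORMED)
    _,m,_,l=cv2.minMaxLoc(r);print(m,305+l[0]/8-u0,178+l[1]/8-v0)
C=s['camera_from_world']
def pr(p):
    q=C@np.r_[p,1];return np.array([s['cx']+s['fx']*q[0]/-q[2],s['cy']-s['fy']*q[1]/-q[2]])
a=np.array([.522,.112,.188])+.022*np.array([.375,.927,0]);print('end',pr(a),pr(a+[0,0,.012]),pr(a+[0,0,.02]))
b=np.array([.522,.112,.17]);print('rim',pr(b))
g=im[180:212,312:328].mean(2).astype(int);print(g)
g=old[185:212,312:328].mean(2).astype(int);print(g)
E
```

```text
[0.52194294 0.1108919  0.19815741] [  4.90403899   3.46200709 -21.1640217 ] [ 0.68462991 -1.16137824  0.02975704]
0.91302090883255 -0.125 -4.875
0.8878635168075562 0.0 -4.875
0.9417985677719116 -0.125 -4.75
end [312.86856171 196.2088419 ] [312.73899432 189.96372244] [312.65177931 185.7599781 ]
rim [319.70447295 201.99736713]
[[ 29  29  27  27  26  26  29  49  56  38  26  16  20  17  18  22]
 [ 31  29  28  27  25  27  25  42  59  37  23  20  23  23  19  21]
 [ 29  34  28  28  25  25  26  44  54  35  26  23  23  18  22  21]
 [ 31  29  28  25  31  43  51  65  51  34  22  26  23  18  26  16]
 [ 27  30  25  27  70  82  89  95  54  35  23  14  18  23  23  18]
 [ 28  30  34  64 116 126 121 115  64  30  22  24  21  22  22  24]
 [ 40  69  98 115 144 141 132 118  68  34  25  25  24  20  20  24]
 [109 132 151 145 133 126 116 110  63  29  20  24  26  24  25  22]
 [160 170 159 140 115 111 107 105  63  34  22  18  21  17  23  24]
 [160 164 152 131 116 108 102 101  61  34  24  20  20  23  20  22]
 [141 148 142 123 115 105 100 101  57  35  26  19  23  22  24  23]
 [116 127 120 117 107  95  98 105  6
[... 2481 characters left out ...]
 115 106 111  92  79  71  73]
 [123 111  92 141 151 149 145 132 127 128 116 103  97  80  75  73]
 [116 115  99 141 148 144 145 139 135 138 123 106 101  82  73  68]
 [108 117  92 129 138 133 131 133 129 120 118 112 103  81  67  65]
 [111 116  96 130 133 127 126 119 113 115 114 110 103  80  67  68]
 [112 116 100 128 133 128 125 117 114 116 112 108  98  81  72  71]
 [114 113  97 126 131 129 124 116 114 115 112 107  96  80  93 121]
 [110 113 104 116 124 123 117 119 114 111 106  98  85  81 104 140]
 [109 119 115 109 112 108 106 110 108  96  93  87  80  79  92 114]
 [110 134 137 113 100  99  98 102  97  88  89  92  89  84 101 114]
 [114 156 163 145 130 127 123 114 103  97  99 125 120 103 112 121]]
```

Emit:
send_rows([
  [0,0,0.001],
  [0,0,0.001],
  [0,0,0.001],
  [0,0,0.001],
], fingers=[1,1,1,1], turn=[0,0,0,0])

```text
time_s: 15.0
position: [0.5219, 0.111, 0.1985]
ee_rot: [[0.375, 0.927, -0.001], [0.927, -0.375, 0.001], [0.001, -0.001, -1.0]]
force: [6.2, 4.4, -24.5]
grip_width: 0.158
grip_force: 30.0
```

```bash
cat > meas.py <<'E'
from h import *
o=manip.get_obs();print(o['time_s'],o['position'],o['force'])
s=snap('side');im=s['image'];old=cv2.imread('pics/side1.png')
U=lambda i:cv2.resize(i,None,fx=8,fy=8,interpolation=cv2.INTER_CUBIC)
for (u0,u1,v0,v1) in((313,319,190,201),(312,319,191,200),(313,318,192,201)):
    r=cv2.matchTemplate(U(im[174:206,305:326]),U(old[v0:v1,u0:u1]),cv2.TM_CCOEFF_NORMED)
    _,m,_,l=cv2.minMaxLoc(r);print(round(m,3),305+l[0]/8-u0,'rise mm',-(174+l[1]/8-v0)*1.92)
g=im[190:206,314:324].mean(2).astype(int);print(g)
cv2.imwrite('pics/last.png',cv2.resize(im[180:225,290:340],(600,540),interpolation=cv2.INTER_CUBIC))
E
python3 meas.py
```

```text
15.0 [0.52190223 0.11100236 0.19849446] [  6.21896948   4.40299722 -24.46444644]
0.914 -0.125 rise mm 9.36
0.888 0.0 rise mm 9.6
0.944 0.0 rise mm 9.36
[[137 125 113 104 101 100  59  33  25  24]
 [120 113 106  94  97 110  65  34  22  27]
 [ 98  91  76  69 102 116  69  32  26  24]
 [ 59  48  36  56 103 120  70  35  23  26]
 [ 33  33  36  62 106 119  72  38  22  26]
 [ 44  39  43  67 106 117  79  44  19  22]
 [ 61  51  50  63 107 116  90  58  37  27]
 [ 60  52  52  62 104 122 110  91  61  40]
 [ 67  62  50  61 101 117 123 117  80  55]
 [ 76  73  61  68 102 118 123 114  78  53]
 [ 76  76  81 103 109 117 120 116  92  72]
 [ 83 110 121 133 122 121 121 118  99  95]
 [ 99 145 159 156 136 133 131 134 129 116]
 [103 145 155 151 152 146 143 139 140 129]
 [ 99 135 142 141 141 137 128 125 124 117]
 [ 99 135 140 136 132 124 120 121 116 110]]
```

```bash
python3 - <<'E'
from h import *
w=snap('wrist')['image'];s=snap('side')['image']
a=cv2.resize(w[100:440,110:510],(470,400));b=cv2.resize(s[150:240,280:354],(330,400),interpolation=cv2.INTER_CUBIC)
cv2.imwrite('pics/c7.png',np.hstack([a,b]))
E
```

```text
(no output)
```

View pics/c7.png

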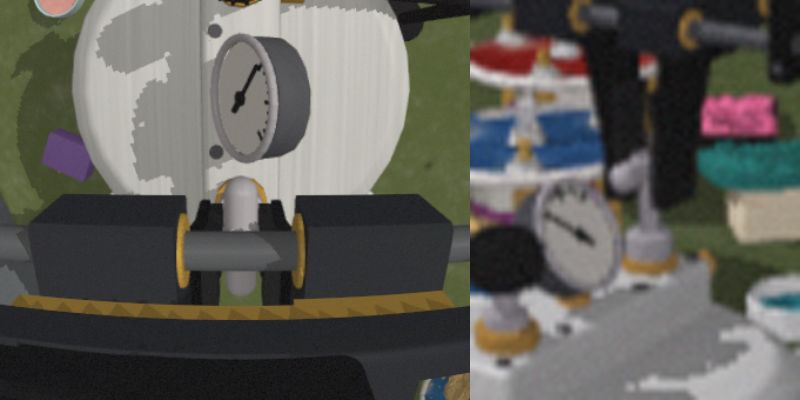

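The wrist view shows the fingers on the bar at (240,245) with nothing fouling them, and the gauge needle has turned back by about 90°. I'll relieve the sideways load first, then compare the needle with its initial state.

Emit:
send_rows([
  [0.001,0.001,0],
  [0.001,0.001,0],
  [0.001,0.001,0],
  [0.001,0.001,0],
], fingers=[1,1,1,1], turn=[0,0,0,0])

```text
time_s: 15.65
position: [0.522, 0.1111, 0.1986]
ee_rot: [[0.376, 0.927, -0.003], [0.927, -0.376, -0.001], [-0.002, -0.003, -1.0]]
force: [4.7, 1.4, -26.8]
grip_width: 0.158
grip_force: 30.0
```

```bash
python3 - <<'E'
from h import *
s=snap('side')['image'];o=cv2.imread('pics/side1.png');f=cv2.imread('pics/s2.png')
for n,i in(('init',o),('full',f),('now',s)):
    g=i[188:218,293:316].max(2).astype(float);k=i.max(2)[188:218,293:316]
    print(n);print('\n'.join(''.join('#' if x<75 else '+' if x<120 else '.' for x in r) for r in k[2:24]))
E
python3 meas.py|head -4
```

```text
init
.........++...+.....+++
......++++++++++.......
.++..+#++++.+++++......
+++.++##+++++++++......
++..++++...+++++++.....
#+.++..+....+..+++.....
++.+............++....+
++.+++............+++++
++.+#++............++++
++.++++............++++
++.....+++..........+++
#+.+....+++#+.......+++
##........###+......++.
##++......+##++....+++.
###+.......++++....+++.
####+.........+....+++.
####+..............+++.
####+..............+++.
####+..............++..
#####+.............+...
#####+++..........++...
######++..........++...
full
##########+...+.....+++
##########++++++.......
##########+.++++.......
#########++.+++++......
#########..+#+.+...+...
#########...#+.+.+++...
#########...+.....++...
########+...+......++++
########+..++......++++
########+..++.......+++
########+..++........++
########+..#+........++
########+.+##........+.
########+.+##........+.
########+.+#+......+.+.
#########.+#.......+.+.
########+..+.......+.+.
########+...........+..
########+..........+...
########+..........+...
########+.........+....
#######+..........++...
now
.........+......+#+....
......+++++++++++##+..+
..+..++++++.+++++##++++
+++.++#++++.+++++######
++..++++...+++.+.######
++..+.......+..++++++##
++.+................+##
++.++...............+##
++.+#+.............++##
++.+++++............+++
++....++++...........++
#+......+++++........++
##.......+###+.......+.
##+........###+......+.
###+.......++++....+.+.
####..........+....+.+.
####.................+.
####...................
####+..............+...
####++.............+...
#####+............++...
######++..........+....
15.7 [0.52199101 0.11104726 0.19864276] [  3.77071993   1.58031818 -26.62686449]
0.918 -0.25 rise mm 9.36
0.885 -0.125 rise mm 9.6
0.942 -0.125 rise mm 9.36
```

Emit:
send_rows([
  [0,0,-0.001],
  [0,0,-0.002],
  [0,0,-0.002],
  [0,0,-0.002],
], fingers=[1,1,1,1], turn=[0,0,0,0])

```text
time_s: 16.25
position: [0.5221, 0.111, 0.1982]
ee_rot: [[0.376, 0.927, -0.003], [0.927, -0.376, -0.002], [-0.003, -0.002, -1.0]]
force: [-2.5, -1.1, -18.9]
grip_width: 0.158
grip_force: 30.0
```

Emit:
send_rows([
  [0,0,-0.001],
  [0,0,-0.002],
  [0,0,-0.002],
  [0,0,-0.002],
], fingers=[1,1,1,1], turn=[0,0,0,0])

```text
time_s: 16.75
position: [0.5222, 0.1111, 0.1971]
ee_rot: [[0.376, 0.927, -0.002], [0.927, -0.376, -0.002], [-0.003, -0.001, -1.0]]
force: [-5.6, -3.7, -12.0]
grip_width: 0.155
grip_force: 30.0
```

```bash
python3 meas.py|head -4
```

```text
16.75 [0.52220249 0.11113196 0.19709837] [ -5.57168457  -3.69365794 -11.99300765]
0.896 -0.25 rise mm 8.16
0.879 -0.125 rise mm 8.4
0.935 -0.125 rise mm 8.16
```

Emit:
send_rows([
  [0,0,0.001],
  [0,0,0.002],
  [0,0,0.003],
  [0,0,0.004],
  [0,0,0.0045],
  [0,0,0.005],
  [0,0,0.005],
], fingers=[1,1,1,1,1,1,1], turn=[0,0,0,0,0,0,0])

```text
time_s: 17.68
position: [0.5222, 0.1114, 0.199]
ee_rot: [[0.375, 0.927, -0.003], [0.927, -0.375, 0.0], [-0.001, -0.003, -1.0]]
force: [0.5, -0.8, -33.0]
grip_width: 0.157
grip_force: 30.0
```

```bash
python3 meas.py|head -4
```

```text
17.675 [0.52223492 0.11144597 0.19896497] [  0.47425565  -0.82239541 -32.97686249]
0.888 -0.125 rise mm 9.84
0.872 -0.125 rise mm 10.08
0.934 -0.125 rise mm 9.84
```

```bash
python3 meas.py|tail -17; python3 - <<'E'
from h import *
o=manip.get_obs();print(o['q'].round(3),o['joint_torque'].round(1),o['force'],o['ft_torque'].round(2))
s=snap('side');c=cloud(s);im=s['image']
# pot-frame points of gauge/bar end area
ex=np.array([.927,-.375]);ey=np.array([.375,.927]);v0=np.array([.522,.112])
p=c[175:215,285:330].reshape(-1,3);g=im[175:215,285:330].reshape(-1,3).max(1);q=np.c_[(p[:,:2]-v0)@ex,(p[:,:2]-v0)@ey,p[:,2]]*1000
def rng(n,m):print(n,m.sum(),np.percentile(q[m],[2,50,98],axis=0).round(0).tolist() if m.any() else '')
near=(abs(q[:,0])<30)
rng('bright above rim y>12 (bar end)',near&(g>90)&(q[:,2]>185)&(q[:,1]>10)&(q[:,1]<27))
rng('gauge',near&(q[:,2]>165)&(q[:,1]>27)&(q[:,1]<78)&(g>90))
rng('dark',near&(q[:,2]>172)&(q[:,1]<27)&(g<50))
E
```

```text
0.935 -0.25 rise mm 9.84
[[131 120 110 105  99 102  51  26  23  24]
 [116 108 104  91 102 108  53  29  19  21]
 [ 91  88  78  75 107 117  63  31  23  24]
 [ 46  47  39  59 104 121  65  33  22  25]
 [ 31  36  38  65 107 117  68  31  22  22]
 [ 46  47  51  66 104 117  69  34  26  23]
 [ 57  53  50  63 106 117  85  64  40  26]
 [ 59  53  46  61 104 116 115 101  65  41]
 [ 65  61  50  63 105 118 120 117  80  51]
 [ 77  73  62  68 101 118 122 113  80  56]
 [ 78  75  83  99 112 118 118 116  88  76]
 [ 77 108 122 137 118 120 119 118 102  96]
 [ 94 146 157 156 140 135 134 133 124 118]
 [105 144 153 151 153 145 139 140 138 131]
 [ 97 136 143 142 140 137 129 126 123 116]
 [ 99 133 141 134 131 125 121 121 121 111]]
[ 0.215  0.345 -0.624  1.882  0.237  0.992 -0.897] [ -0.5 -53.2  -7.9 -33.3  -0.4   0.1  -0. ] [  0.57301267  -0.75760661 -32.6635495 ] [-0.27 -0.28 -0.02]
bright above rim y>12 (bar end) 43 [[-6.0, 11.0, 196.0], [-3.0, 19.0, 201.0], [16.0, 25.0, 208.0]]
gauge 353 [[-11.0, 28.0, 167.0], [2.0, 49.0, 184.0], [11.0, 72.0, 203.0]]
dark 314 [[-20.0, -9.0, 186.0], [-13.0, 8.0, 210.0], [15.0, 13.0, 227.0]]
```

Emit:
send_rows([
  [0,0,-0.002],
  [0,0,-0.004],
  [0,0,-0.006],
  [0,0,-0.008],
  [0,0,-0.01],
  [0,0,-0.01],
  [0,0,-0.01],
  [0,0,-0.01],
  [0,0,-0.01],
  [0,0,-0.01],
], fingers=[1,1,1,1,1,1,1,1,1,1], turn=[0,0,0,0,0,0,0,0,0,0])

```text
time_s: 19.08
position: [0.5223, 0.1112, 0.1931]
ee_rot: [[0.376, 0.927, -0.002], [0.927, -0.376, -0.003], [-0.003, -0.001, -1.0]]
force: [-8.1, -4.6, -8.4]
grip_width: 0.16
grip_force: 30.0
```

```bash
python3 meas.py|head -4
```

```text
19.075 [0.52230601 0.11117468 0.19310155] [-8.07407895 -4.62472608 -8.38603749]
0.898 0.0 rise mm 4.56
0.885 -0.125 rise mm 4.56
0.931 -0.125 rise mm 4.32
```

Emit:
send_rows([
  [0,0,0.001],
  [0,0,0.002],
  [0,0,0.002],
  [0,0,0.002],
  [0,0,0.002],
  [0,0,0.002],
], fingers=[1,1,1,1,1,1], turn=[0,0,0,0,0,0])

```text
time_s: 19.88
position: [0.5223, 0.1112, 0.1952]
ee_rot: [[0.376, 0.927, -0.002], [0.927, -0.376, -0.003], [-0.003, -0.001, -1.0]]
force: [-9.8, -6.1, -8.1]
grip_width: 0.159
grip_force: 30.0
```

```bash
python3 meas.py|head -4
```

```text
19.875 [0.5223134  0.11117101 0.19516467] [-9.78630422 -6.10796756 -8.09461458]
0.905 -0.125 rise mm 6.4799999999999995
0.884 -0.125 rise mm 6.4799999999999995
0.935 -0.125 rise mm 6.24
```

Emit:
send_rows([
  [0,0,0.001],
  [0,0,0.002],
  [0,0,0.002],
  [0,0,0.002],
  [0,0,0.002],
  [0,0,0.002],
], fingers=[1,1,1,1,1,1], turn=[0,0,0,0,0,0])

```text
time_s: 20.68
position: [0.5223, 0.1112, 0.1968]
ee_rot: [[0.376, 0.927, -0.002], [0.927, -0.376, -0.002], [-0.003, -0.001, -1.0]]
force: [-7.4, -4.9, -9.6]
grip_width: 0.158
grip_force: 30.0
```

```bash
python3 meas.py|head -4
```

```text
20.675 [0.52231378 0.11115753 0.19681633] [-7.44439221 -4.94244909 -9.61281207]
0.888 0.0 rise mm 8.16
0.869 0.0 rise mm 8.4
0.932 -0.125 rise mm 7.92
```

```bash
python3 - <<'E'
from h import *
now=snap('side','s8.png')['image'];I={n:cv2.imread('pics/'+f).max(2)[190:212,293:315].astype(float) for n,f in(('init','side1.png'),('full','s2.png'),('s6','s6.png'),('now','s8.png'))}
yy,xx=np.mgrid[:22,:22];c=np.array([11.7,12.3])
R=np.hypot((xx-c[0])/6.8,(yy-c[1])/8)
D={}
for n,g in I.items():
    # direction profile: mean darkness along rays
    best=[]
    for a in np.radians(np.arange(170,300,1)):
        r=np.arange(2,7,.25);k=cv2.remap(g.astype(np.float32),(c[0]+r*np.cos(a)).astype(np.float32)[None],(c[1]+r*np.sin(a)).astype(np.float32)[None],cv2.INTER_LINEAR)
        best.append(k.mean())
    b=np.array(best);i=b.argmin();w=np.maximum(0,np.percentile(b,40)-b);w[abs(np.arange(len(b))-i)>15]=0
    print(n,170+i,b.min().round(),'centroid',(170+(w*np.arange(len(b))).sum()/w.sum()).round(1))
E
```

```text
init 210 93.0 centroid 209.8
full 178 62.0 centroid 181.2
s6 209 95.0 centroid 208.4
now 210 92.0 centroid 209.6
```

```bash
python3 - <<'E'
from h import *
s=snap('wrist');o=manip.get_obs();D=s['depth'];T=np.linalg.inv(s['camera_from_world'])
def P(u,v,d,T=T):
    x=u-s['cx'];y=v-s['cy'];r=np.hypot(x,y);t=r/s['fx'];return T[:3,:3]@np.array([x/r*np.tan(t)*d,-y/r*np.tan(t)*d,-d])+T[:3,3]
print('tcp',o['position'],'cam',T[:3,3])
for v in range(246,300,4):
    print(v,[(P(u,v,D[v,u])*1000).round(1).tolist() for u in(314,316)],s['image'][v,314].tolist())
for u,v in((292,229),(330,150),(290,160),(294,180)):print('ref',u,v,P(u,v,D[v,u]).round(4))
T2=T.copy();T2[2,3]+=.3044-o['position'][2];print('rest bar top',P(315,238,.26629,T2))
E
```

```text
tcp [0.52230693 0.11116262 0.19679749] cam [0.5473357  0.17312075 0.34470165]
246 [[527.2, 124.4, 154.0], [528.2, 124.0, 154.1]] [184, 193, 193]
250 [[531.1, 134.0, 197.5], [531.8, 133.3, 196.3]] [157, 162, 165]
254 [[530.7, 132.9, 199.6], [531.5, 132.6, 199.6]] [141, 141, 146]
258 [[530.4, 132.3, 202.7], [531.0, 131.6, 201.4]] [155, 156, 159]
262 [[529.6, 130.1, 200.8], [530.5, 130.4, 202.6]] [163, 165, 168]
266 [[529.1, 128.9, 202.1], [530.0, 129.0, 203.4]] [169, 169, 174]
270 [[528.5, 127.5, 202.6], [529.3, 127.3, 203.0]] [160, 159, 163]
274 [[527.8, 125.7, 202.1], [528.7, 125.8, 203.0]] [160, 160, 165]
278 [[527.4, 124.7, 203.7], [528.0, 124.0, 202.6]] [158, 159, 164]
282 [[526.5, 122.5, 202.2], [527.2, 122.1, 201.9]] [158, 158, 162]
286 [[526.0, 121.3, 203.2], [526.6, 120.5, 202.0]] [161, 161, 166]
290 [[525.3, 119.6, 203.1], [526.1, 119.3, 203.0]] [157, 157, 161]
294 [[524.6, 117.8, 202.7], [525.3, 117.4, 202.5]] [149, 151, 154]
298 [[534.5, 141.9, 267.0], [535.0, 142.0, 267.6]] [70, 66, 67]
ref 292 229 [0.5201 0.1377 0.1555]
ref 330 150 [0.5522 0.1694 0.1995]
ref 290 160 [0.5339 0.1713 0.1669]
ref 294 180 [0.5317 0.1615 0.1642]
rest bar top [0.52292537 0.11245438 0.19416733]
```

Emit:
send_rows([
  [-0.001,-0.0005,0.002],
  [-0.001,-0.0005,0.003],
  [-0.001,-0.0005,0.004],
  [-0.001,-0.0005,0.005],
  [-0.001,-0.0005,0.005],
  [-0.001,-0.0005,0.005],
], fingers=[1,1,1,1,1,1], turn=[0,0,0,0,0,0])

```text
time_s: 21.58
position: [0.5221, 0.1112, 0.1991]
ee_rot: [[0.376, 0.927, -0.001], [0.927, -0.376, 0.001], [0.0, -0.001, -1.0]]
force: [0.7, -0.8, -29.7]
grip_width: 0.16
grip_force: 30.0
```

Emit:
send_rows([
  [0,0,0.001],
  [0,0,0.0015],
  [0,0,0.0015],
  [0,0,0.0015],
], fingers=[1,1,1,1], turn=[0,0,0,0])

```text
time_s: 22.08
position: [0.522, 0.1112, 0.1997]
ee_rot: [[0.375, 0.927, -0.001], [0.927, -0.375, 0.001], [0.0, -0.001, -1.0]]
force: [2.7, -1.3, -34.9]
grip_width: 0.157
grip_force: 30.0
```

```bash
cat > bar.py <<'E'
from h import *
s=snap('wrist');o=manip.get_obs();D=s['depth'];T=np.linalg.inv(s['camera_from_world'])
v,u=np.mgrid[258:294:2,313:318];x=u-s['cx'];y=v-s['cy'];r=np.hypot(x,y);t=np.tan(r/s['fx'])/r;d=D[v,u]
z=(T[2,0]*x*t-T[2,1]*y*t-T[2,2])*d+T[2,3]
z=z[z<.23];print('t',o['time_s'],'tcp',o['position'].round(4),'F',o['force'].round(1),'bar top',np.median(z).round(4),'travel mm',((np.median(z)-.1942)*1000).round(1))
E
python3 bar.py; python3 meas.py|head -4
```

```text
t 22.125 tcp [0.522  0.1112 0.1997] F [  3.3   0.3 -35. ] bar top 0.2053 travel mm 11.1
22.125 [0.52204449 0.11121002 0.19966196] [  3.27988317   0.25374617 -34.99800882]
0.916 -0.25 rise mm 10.32
0.881 0.0 rise mm 10.559999999999999
0.939 -0.125 rise mm 10.32
```

Emit:
send_rows([
  [0,0,0.0005],
  [0,0,0.0005],
  [0,0,0.0005],
  [0,0,0.0005],
  [0,0,0.0005],
  [0,0,0.0005],
], fingers=[1,1,1,1,1,1], turn=[0,0,0,0,0,0])

```text
time_s: 22.92
position: [0.522, 0.1111, 0.2003]
ee_rot: [[0.376, 0.927, -0.001], [0.927, -0.376, 0.001], [0.0, -0.001, -1.0]]
force: [1.7, -2.0, -34.0]
grip_width: 0.157
grip_force: 30.0
```

```bash
python3 bar.py; python3 meas.py|sed -n '2,4p'
```

```text
t 22.975 tcp [0.5221 0.1111 0.2004] F [  2.9  -0.5 -33.4] bar top 0.2051 travel mm 10.9
0.916 -0.25 rise mm 10.32
0.891 -0.125 rise mm 10.32
0.941 -0.125 rise mm 10.559999999999999
```

```bash
python3 - <<'E'
from h import *
I=np.mean([snap('side')['image'].astype(float) for _ in range(4)],0)
print(I[188:206,314:326].mean(2).astype(int))
np.save('n.npy',I)
a=cv2.resize(I[176:216,300:340].astype(np.uint8),(600,600),interpolation=cv2.INTER_CUBIC)
cv2.imwrite('pics/c9.png',a)
E
python3 bar.py
```

```text
[[157 132 114 108 106 103  59  33  23  21  23  22]
 [143 126 113 106 104  98  56  32  24  23  21  20]
 [125 118 108 100 101  97  58  32  25  24  24  20]
 [115 108  92  87 104 108  62  32  26  23  21  20]
 [ 84  80  56  62 105 117  66  33  22  22  21  20]
 [ 36  36  35  61 104 118  68  32  25  24  21  22]
 [ 42  39  47  65 106 116  69  33  24  22  23  25]
 [ 57  48  46  62 104 118  84  49  27  23  27  34]
 [ 58  48  48  63 104 118 108  87  54  37  40  48]
 [ 60  53  51  62 103 119 121 115  79  53  50  48]
 [ 67  61  52  61 103 118 122 115  79  53  49  49]
 [ 74  71  63  68 102 118 121 116  79  55  51  51]
 [ 76  76  81  97 109 117 121 116  88  72  66  63]
 [ 79 111 123 123 114 117 119 117 102  95  92  79]
 [ 95 144 157 138 120 118 121 130 126 118 105  83]
 [104 144 156 150 134 129 128 139 140 127 111  86]
 [ 97 134 144 141 139 135 129 126 121 114 107  83]
 [100 134 140 137 130 125 122 120 119 112 106  83]]
t 23.275 tcp [0.522  0.1111 0.2003] F [  1.2  -1.7 -32.7] bar top 0.2051 travel mm 10.9
```

View pics/c9.png

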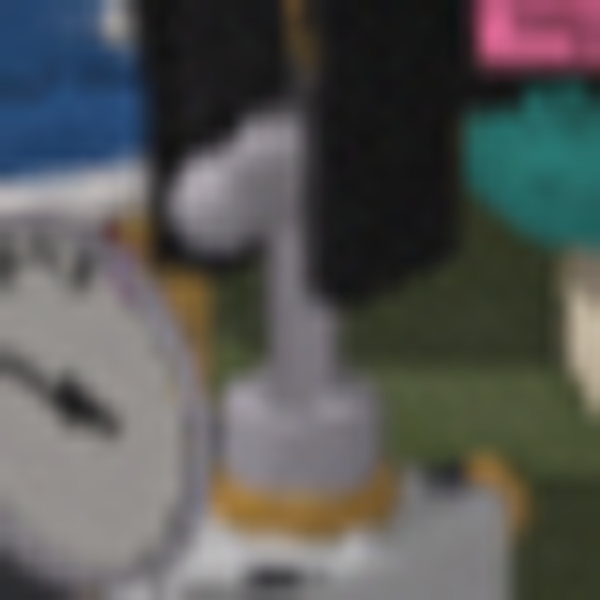

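The crop shows the stem entering the guide at (300,390) with no dark groove showing yet. The handle measures about 10.5–11 mm up and seems to bind while the pads creep on the bar. I'll ease the pull a little and wiggle gently.

Emit:
send_rows([
  [0.001,-0.0005,-0.001],
  [-0.001,0.0005,-0.001],
  [0.0005,0.001,-0.001],
  [-0.0005,-0.001,-0.001],
  [0,0,-0.001],
  [0,0,-0.001],
  [0,0,-0.001],
  [0,0,-0.001],
], fingers=[1,1,1,1,1,1,1,1], turn=[0,0,0,0,0.03,-0.03,0,0])

```text
time_s: 24.28
position: [0.5221, 0.1111, 0.2]
ee_rot: [[0.376, 0.927, -0.001], [0.927, -0.376, 0.0], [-0.0, -0.001, -1.0]]
force: [0.6, -1.7, -29.9]
grip_width: 0.157
grip_force: 30.0
```

```bash
python3 bar.py; python3 meas.py|sed -n '2,4p'
```

```text
t 24.325 tcp [0.522  0.1111 0.2   ] F [  1.1  -0.4 -28.8] bar top 0.2049 travel mm 10.7
0.899 -0.25 rise mm 10.08
0.887 0.0 rise mm 10.32
0.938 0.0 rise mm 10.08
```

Emit:
send_rows([
  [0,0,-0.003],
  [0,0,-0.006],
  [0,0,-0.009],
  [0,0,-0.012],
  [0,0,-0.012],
  [0,0,-0.012],
  [0,0,-0.01],
  [0,0,-0.005],
  [0,0,-0.005],
], fingers=[1,1,1,1,1,0.6,0.6,0.6,0.6], turn=[0,0,0,0,0,0,0,0,0])

```text
time_s: 25.5
position: [0.5239, 0.1123, 0.1986]
ee_rot: [[0.375, 0.927, 0.005], [0.927, -0.375, 0.001], [0.003, 0.004, -1.0]]
force: [-0.3, 0.4, -0.2]
grip_width: 0.392
grip_force: 0.0
```

```bash
python3 bar.py; python3 meas.py|sed -n '2,4p'
```

```text
t 25.55 tcp [0.5233 0.112  0.1978] F [-0.  -1.3  0.3] bar top 0.1935 travel mm -0.7
0.923 -0.125 rise mm -0.96
0.919 0.0 rise mm -0.96
0.975 0.125 rise mm -0.72
```

Emit:
send_rows([
  [-0.0005,0,-0.002],
  [-0.0005,0,-0.002],
  [-0.0005,0,-0.002],
  [-0.0005,0,-0.002],
  [-0.0005,0,-0.002],
  [-0.0005,0,-0.002],
  [-0.0005,0,-0.002],
], fingers=[0.6,0.6,1,1,1,1,1], turn=[0,0,0,0,0,0,0])

```text
time_s: 26.48
position: [0.5221, 0.1112, 0.1946]
ee_rot: [[0.376, 0.927, 0.001], [0.927, -0.376, 0.0], [0.0, 0.001, -1.0]]
force: [2.2, -0.8, -2.0]
grip_width: 0.163
grip_force: 30.0
```

```bash
python3 bar.py; python3 meas.py|sed -n '2,4p'
```

```text
t 26.525 tcp [0.5221 0.1112 0.1946] F [ 2.3 -1.  -2.3] bar top 0.1936 travel mm -0.6
0.921 0.125 rise mm -0.96
0.917 0.125 rise mm -0.96
0.974 0.25 rise mm -0.48
```

Emit:
send_rows([
  [0,0,0.002],
  [0,0,0.004],
  [0,0,0.006],
  [0,0,0.008],
  [0,0,0.009],
  [0,0,0.01],
  [0,0,0.01],
  [0,0,0.01],
  [0,0,0.01],
], fingers=[1,1,1,1,1,1,1,1,1], turn=[0,0,0,0,0,0,0,0,0])

```text
time_s: 27.7
position: [0.522, 0.1112, 0.2037]
ee_rot: [[0.376, 0.927, 0.0], [0.927, -0.376, 0.0], [0.001, 0.0, -1.0]]
force: [7.4, 0.4, -11.1]
grip_width: 0.16
grip_force: 30.0
```

```bash
python3 bar.py; python3 meas.py|sed -n '2,4p'
```

```text
t 27.75 tcp [0.522  0.1113 0.2038] F [  5.8   0.4 -11.4] bar top 0.2031 travel mm 8.9
0.904 0.125 rise mm 8.16
0.913 0.0 rise mm 8.16
0.953 0.125 rise mm 8.4
```

Emit:
send_rows([
  [0,0,0.001],
  [0,0,0.002],
  [0,0,0.002],
  [0,0,0.002],
  [0,0,0.002],
], fingers=[1,1,1,1,1], turn=[0,0,0,0,0])

```text
time_s: 28.42
position: [0.5218, 0.1112, 0.2047]
ee_rot: [[0.375, 0.927, -0.0], [0.927, -0.375, 0.001], [0.001, -0.0, -1.0]]
force: [7.7, 1.9, -17.4]
grip_width: 0.156
grip_force: 30.0
```

```bash
python3 bar.py; python3 meas.py|sed -n '2,4p'
```

```text
t 28.475 tcp [0.5218 0.1112 0.2047] F [  8.2   2.2 -17.1] bar top 0.2038 travel mm 9.6
0.908 0.0 rise mm 8.64
0.904 0.125 rise mm 8.64
0.936 0.125 rise mm 8.4
```

Emit:
send_rows([
  [0.001,0,0.001],
  [0.0015,0,0.002],
  [0.0015,0,0.003],
  [0.0015,0,0.003],
  [0.0015,0,0.003],
  [0.0015,0,0.003],
], fingers=[1,1,1,1,1,1], turn=[0,0,0,0,0,0])

```text
time_s: 29.28
position: [0.5219, 0.1114, 0.2056]
ee_rot: [[0.375, 0.927, -0.004], [0.927, -0.375, 0.001], [0.0, -0.004, -1.0]]
force: [9.4, 2.5, -26.3]
grip_width: 0.157
grip_force: 29.9
```

```bash
python3 bar.py; python3 meas.py|sed -n '2,4p'; python3 - <<'E'
from h import *
o=manip.get_obs();print(o['force'],o['ft_torque'])
a=np.mean([snap('side')['image'].astype(float) for _ in range(3)],0);print(a[190:206,315:324].mean(2).astype(int))
E
```

```text
t 29.325 tcp [0.5219 0.1114 0.2056] F [  9.5   3.7 -27.6] bar top 0.2045 travel mm 10.3
0.851 0.0 rise mm 8.879999999999999
0.845 0.125 rise mm 9.36
0.882 0.125 rise mm 8.16
[  8.12003532   3.97454081 -27.70061465] [ 0.70412477 -2.23714319  0.02372041]
[[120 111 104 100 101  60  34  26  24]
 [114 110 103 105 110  66  33  23  23]
 [114 119 108 112 117  75  39  28  23]
 [103 113  92 108 118 100  80  50  29]
 [ 69  57  66 104 121 122 114  72  47]
 [ 47  46  62 104 118 123 116  75  51]
 [ 50  49  64 103 117 122 116  78  52]
 [ 52  52  65 105 118 122 117  77  53]
 [ 61  54  69 105 119 122 114  82  54]
 [ 69  63  79 115 120 121 116  80  56]
 [ 77  93 120 136 125 120 115  88  73]
 [110 134 150 142 125 122 118 101  95]
 [145 160 155 148 138 133 134 128 115]
 [145 157 152 151 148 144 142 140 127]
 [135 143 142 139 137 131 127 121 116]
 [134 141 135 130 124 120 119 119 114]]
```

Emit:
send_rows([
  [0.001,0.0005,0.001],
  [0.001,0.0005,0.0015],
  [0.001,0.0005,0.0015],
  [0.001,0.0005,0.0015],
  [0.001,0.0005,0.0015],
], fingers=[1,1,1,1,1], turn=[0,0,0,0,0])

```text
time_s: 30.15
position: [0.522, 0.1115, 0.2059]
ee_rot: [[0.375, 0.927, -0.006], [0.927, -0.375, 0.001], [-0.001, -0.006, -1.0]]
force: [8.8, 3.8, -32.2]
grip_width: 0.159
grip_force: 29.9
```

```bash
python3 bar.py; python3 meas.py|sed -n '2,4p'; python3 - <<'E'
from h import *
o=manip.get_obs();print(o['force'],o['ft_torque'])
a=np.mean([snap('side')['image'].astype(float) for _ in range(2)],0);print(a[184:206,312:324].mean(2).astype(int))
E
```

```text
t 30.2 tcp [0.522  0.1114 0.2059] F [  9.4   3.2 -30.4] bar top 0.2049 travel mm 10.7
0.815 0.125 rise mm 9.6
0.832 0.125 rise mm 9.84
0.876 0.25 rise mm 7.4399999999999995
[  9.84157547   2.75536807 -32.10467364] [ 0.67946487 -2.26978069  0.06925006]
[[ 27  27  27  38  71  96 103 102  57  28  21  23]
 [ 26  38  57  87 115 123 121 116  64  35  25  21]
 [ 67 109 122 134 139 136 129 121  68  36  24  20]
 [129 167 158 144 130 120 113 107  65  34  25  20]
 [163 172 158 135 116 107 106 105  62  33  22  23]
 [154 156 144 126 112 105 104 101  61  35  25  24]
 [134 140 128 120 110 104  98 101  57  35  24  26]
 [115 120 116 114 106 100 105 106  62  33  23  23]
 [ 99 111 116 113 121 104 111 116  74  47  25  25]
 [ 95 105 109 105 111  93 108 117 100  83  50  31]
 [ 92  91  80  70  56  64 105 120 121 113  72  47]
 [ 91  81  60  47  46  61 105 119 122 115  76  52]
 [ 93  83  56  50  50  65 104 120 122 116  76  49]
 [ 91  82  58  52  50  67 103 118 123 116  81  52]
 [102  81  66  62  55  68 104 121 121 115  79  54]
 [115  94  74  70  61  78 115 117 122 115  80  55]
 [127  99  78  75  93 119 135 124 121 116  87  74]
 [128 103  80 112 133 152 141 125 123 118 104  96]
 [130 115  98 145 160 157 149 136 136 135 127 118]
 [121 123 105 147 153 153 151 145 140 143 139 127]
 [113 118  99 134 142 144 140 138 129 126 122 116]
 [115 121 100 131 139 138 132 124 121 119 118 114]]
```

Emit:
send_rows([
  [0,0,0.001],
  [0,0,0.0015],
  [0,0,0.0015],
  [0,0,0.0015],
  [0,0,0.0015],
], fingers=[1,1,1,1,1], turn=[0,0,0,0,0])

```text
time_s: 30.98
position: [0.5219, 0.1115, 0.2064]
ee_rot: [[0.375, 0.927, -0.007], [0.927, -0.375, 0.002], [-0.001, -0.007, -1.0]]
force: [10.7, 4.7, -37.2]
grip_width: 0.158
grip_force: 29.9
```

```bash
cat > g.py <<'E'
from h import *
o=manip.get_obs();print(o['force'],o['ft_torque'])
a=np.mean([snap('side')['image'].astype(float) for _ in range(2)],0);print(a[196:206,314:324].mean(2).astype(int))
E
python3 bar.py; python3 meas.py|sed -n '2,3p'; python3 g.py
```

```text
t 31.025 tcp [0.5219 0.1115 0.2064] F [ 11.1   5.3 -37.7] bar top 0.2051 travel mm 10.9
0.816 0.0 rise mm 9.84
0.817 0.125 rise mm 10.08
[ 11.19734514   4.43450969 -37.32780321] [ 9.54782280e-01 -2.70618575e+00 -2.68595841e-03]
[[ 59  50  48  65 105 119 122 115  74  52]
 [ 60  54  51  65 103 118 123 117  78  53]
 [ 68  63  52  67 105 118 120 115  80  51]
 [ 78  71  64  78 115 118 122 115  79  56]
 [ 76  76  94 118 135 124 123 114  90  75]
 [ 80 112 133 149 141 128 121 116  99  96]
 [ 97 145 159 155 137 132 126 131 127 119]
 [101 146 157 152 137 142 131 141 141 128]
 [ 98 136 144 141 139 138 129 125 123 115]
 [ 99 137 140 135 132 124 121 121 119 113]]
```

Emit:
send_rows([
  [0,0,0.001],
  [0,0,0.002],
  [0,0,0.002],
  [0,0,0.002],
  [0,0,0.002],
], fingers=[1,1,1,1,1], turn=[0,0,0,0,0])

```text
time_s: 31.8
position: [0.5218, 0.1112, 0.2076]
ee_rot: [[0.375, 0.927, -0.007], [0.927, -0.375, 0.001], [-0.001, -0.007, -1.0]]
force: [12.2, 4.3, -41.5]
grip_width: 0.157
grip_force: 29.8
```

```bash
python3 bar.py; python3 meas.py|sed -n '2,3p'; python3 g.py
```

```text
t 31.85 tcp [0.5217 0.1112 0.2076] F [ 12.1   4.5 -40.9] bar top 0.2056 travel mm 11.4
0.779 0.125 rise mm 10.08
0.754 0.125 rise mm 10.08
[ 12.99333918   3.80622246 -41.27846231] [ 0.91602457 -2.96933458  0.01356838]
[[ 57  51  50  67 103 118 123 116  77  51]
 [ 61  53  54  72 105 117 120 116  76  57]
 [ 68  61  52  72 115 121 124 115  78  54]
 [ 77  68  63  82 126 125 121 116  80  55]
 [ 75  78  92 118 129 128 120 118  90  72]
 [ 80 112 133 132 127 125 121 110  99  97]
 [ 97 143 156 129 118 120 119 123 123 117]
 [106 145 153 149 133 128 129 137 139 126]
 [ 98 136 144 144 140 136 130 127 123 115]
 [ 99 134 141 137 133 124 123 119 118 114]]
```

Emit:
send_rows([
  [0,0,0],
  [0,0,0],
  [0,0,0],
  [0,0,0],
  [0,0,0],
  [0,0,0],
  [0,0,0],
  [0,0,0],
], fingers=[1,1,1,1,1,1,1,1], turn=[0,0,0,0,0,0,0,0])

```text
time_s: 33.0
position: [0.5217, 0.1112, 0.2076]
ee_rot: [[0.375, 0.927, -0.007], [0.927, -0.375, 0.001], [-0.001, -0.007, -1.0]]
force: [12.6, 4.5, -41.0]
grip_width: 0.16
grip_force: 29.8
```

```bash
python3 bar.py; python3 meas.py|sed -n '2,3p'; python3 g.py
```

```text
t 33.05 tcp [0.5218 0.1112 0.2076] F [ 13.    4.1 -41.3] bar top 0.2054 travel mm 11.2
0.783 0.0 rise mm 9.84
0.759 0.125 rise mm 10.08
[ 11.72261701   4.10635252 -42.86992408] [ 0.89158978 -2.99902976 -0.01954575]
[[ 57  48  48  68 104 120 123 115  77  52]
 [ 62  53  52  70 107 118 123 115  78  53]
 [ 66  63  54  70 114 121 121 117  79  54]
 [ 75  70  61  83 128 125 121 115  81  56]
 [ 75  74  93 119 133 127 121 116  88  73]
 [ 80 110 132 133 129 123 120 109  98  95]
 [ 95 145 155 132 115 122 122 122 125 117]
 [105 144 156 150 134 129 128 139 140 129]
 [100 135 144 141 141 136 130 125 122 115]
 [ 98 135 140 137 131 126 121 120 119 114]]
```

The hold is steady. The bar centre is at z ≈ 0.1995 against 0.200 for the mark, the guide rim on the stem has begun to darken, and the gauge reads zero. I'm handing it in.

```bash
python3 -c "
from cell import ticket
print(ticket.finish_job())"
```

```text
the job is handed in; nothing more can be done
None
```

I handed the job in at about 33 s; no verdict was shown. The inlet knob was pulled to its stop and pushed home, and the gauge rose, then fell to zero as the vent was pulled. The T-handle is held about 0.5 mm short of the mark by my best estimate (a second camera put it 1–2 mm short), and I never saw the groove clearly. From about 9–10 mm up it pulled far harder than the stated 10 N, reaching 41 N, and the pads slipped slightly. I also let it spring back once to re-grip.

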